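Gauge a salvaged battery cell

ROBOT

A 6-joint arm with a two-finger parallel gripper is mounted at the origin on the work surface. World frame = base frame: x ahead of the robot, y to its left, z up, the work surface at z = 0. Lengths are in m, angles in rad, forces in N, time in s.
With the tool pointing down it reaches from about 0.35 to 0.875 m from the base axis. Payload 4.2 kg.
Tool frame: the origin (TCP) lies on the mounting face of the last link; the fingertips stand 182 mm ahead of it and the grasp point (between the pads) lies 164 mm ahead of it; z points along the fingers, y is the direction in which the jaws open and shut (so a half turn about z gives the same grasp; the last joint's range is limited). The gripper opens to 87 mm and grips with 3 to 60 N. Pads are 19 mm wide; open, the fingers measure 117 mm over their backs; the gripper's body (75 mm by 190 mm) begins 51 mm behind the grasp point.
Start: joints at [-0.962, 0.385, 0.008, 0, -1.194, -0.259], TCP at [0.214, -0.587, 0.405] pointing down, gripper open.
Joint ranges: [-3.14, 3.14], [-1.21, 2.06], [-1.07, 1.41], [-3.16, 2.05], [-2.99, -0.16], [-3.1, 3.1]. Speed limits (rad/s): [2.79, 2.79, 3.14, 3.14, 3.14, 3.14].

INTERFACE

Orientations are given as a unit quaternion [x, y, z, w].
In Python, from cell import r gives the robot as it stands.
- The arm moves only by the tool apply_moves, never from a script. Its argument "rows" is a list of rows, each an object of numbers: "ax", "ay", "az": the turn, a rotation vector about the world's x, y, z in rad; "dx", "dy", "dz": the shift along the world's x, y, z in mm; "jaw": the opening, from -1 (shut) to 1 (fully open), so that 0 is half open. In form: [{"ax": .., "ay": .., "az": .., "dx": .., "dy": .., "dz": .., "jaw": ..}, ...]. A call has 1 to 8 rows; each row shifts and turns the commanded pose from where the row before left it; what a row does not reach is not made up. A row lasts 1/8 s, in which the tool goes at most 62.5 mm and 10.7 degrees, less where a joint would pass 70% of its speed; a pose out of reach is approached as far as the arm can. A call with a gripper value outside its range is refused whole. The fingers move at their own pace and stop on an object; "newtons" is the grip in N (left out, the last holds). Time passes only in rows, so rows that do not move let the fingers close. It gives the time, the measured TCP pose, the force and the opening at its end, in the units of the state.
- r.sense(): the state, without advancing time (a new reading comes with each control period).
- r.read_camera(name): name is "side" or "top"; returns a dict with "pixels" (480x640x3 uint8, red, green, blue), "fx", "fy", "cx", "cy" (pixels), "dist" ([k1, k2, p1, p2, k3] as OpenCV has them; the pictures are not rectified), "camera_from_world" (4x4, takes a point from world to camera coordinates). Camera axes: x right, y down, z forward; pixel columns grow to the right and rows downward; lengths in m; the calibration is good to about 2 mm. A picture is of the moment at which its call begins. There is no depth.
- r.hand_in(): hands the job in, once; it reports no verdict.
Trained networks look in the newest picture that a camera, given by its name, has taken for a name from the list of things; names that differ only in an ending like _2 or _b are one class to them, and where a whole thing is asked for, a point or a joint stands for the part that bears it (a point fixed in the world has none). Each returns a list of dicts, best first, with "score" (0 to 1); they miss things now and then, are a little off and sometimes report something else, mostly with a low value. They report only what shows in the picture. A call takes as long as a camera call. They do not tell look-alikes from the thing itself.
- r.trace(camera, label): "mask" (480x640 bool, what is visible of it) and "point" ([column, row] in pixels, amid what is visible of it).
The state is a dict: "time": time; "joint_pos": joint angles; "dq": joint speeds; "tau": joint torques, N m; "tcp_pos": TCP position; "ee_rot": TCP orientation; "contact_force": force on the tool from outside, world axes, zero at the start; "torque": the same for the moment, N m; "opening": finger opening in m.
Only numpy, scipy, OpenCV 4.12 (cv2) and the standard library are available. Lean on these libraries where they do the work, as an engineer would, in place of code of your own. Each camera call takes 0.05 s, during which the arm holds its last target. There are 200 camera calls.

TASK

Of the three battery cells standing on the repair mat, find the one of the right thickness: it goes into the wide upper part of the slot gauge and stops on the narrower step below, where a fatter cell would not enter and a thinner one would drop through. Check it by lowering it upright into the gauge until it rests on the step, then take it out and stand it upright in the shallow tray beside the gauge. Leave the other two cells standing where they are.

Things in the scene. Friction and masses are not known exactly. Their poses are not given: they have to be found in the camera images.
- middle_cell_mid (a point): Battery cell, plain grey cylinder with a pale top and steel button, standing upright on the mat: 26 mm across and 65 mm tall (the middle size of the three). The point is its centre, half-way up (32.5 mm above its underside); its z axis is the cylinder's axis. Its place among the three cells varies from run to run. Gripped half-way up or higher, the fingers stay clear of the gauge and tray.
- thin_cell_mid (a point): Battery cell, plain grey cylinder with a pale top and steel button, standing upright on the mat: 18 mm across and 65 mm tall (the thinnest of the three). The point is its centre, half-way up (32.5 mm above its underside); its z axis is the cylinder's axis. Its place among the three cells varies from run to run.
- fat_cell_mid (a point): Battery cell, plain grey cylinder with a pale top and steel button, standing upright on the mat: 32 mm across and 65 mm tall (the thickest of the three). The point is its centre, half-way up (32.5 mm above its underside); its z axis is the cylinder's axis. Its place among the three cells varies from run to run.
- gauge_step (a point): Slot gauge, a fixed metal block 70 (x, along slot) x 76 x 38 mm. Slot, open-ended: top 10 mm is 30 mm wide (go), bevelled to 40 at the mouth; below, 20 wide, 20 deep (no-go). Point: mid-slot at step height, 10 mm under the block top; z up. On its -y side (robot's right), on the same base plate, a square tray, 82 mm inside, 10 mm rim: floor centre 130 mm along -y from the point, 16 mm lower. Yaw varies.
There are look-alikes about, which are no part of the job. Leave any blue or yellow look-alike of the part that bears middle_cell_mid alone.

How it is judged:
By the outcome, as a careful person would: the job done as asked, in the order asked, and still so for the second after the job is handed in, with the robot touching nothing.
It also fails if it takes over 51 s, if anything falls off the work surface, if the arm or the gripper's body presses on something with over 40 N, if the wrist force passes 120 N, or if a joint passes its speed limit or range.

## Working session

There is one attempt and no reset: what is moved stays moved. The work goes in short steps, Python scripts to look and compute and a tool call to move; the robot and the scene stay as the last step left them, time stands still between calls to the robot, and variables do not carry over. Pictures are saved under pics/ and viewed, about 8 in all and at most 12, crops included, and the job is handed in when it is done.

Besides the shell and the picture viewer there is one more tool, called after "Call:" as a command line: name --argument value ..., lists and objects as JSON in quotes. apply_moves: Moves the arm, as the interface text tells. Its arguments: {"type":"object","properties":{"rows":{"type":"array","items":{"type":"object","properties":{"ax":{"type":"number"},"ay":{"type":"number"},"az":{"type":"number"},"dx":{"type":"number"},"dy":{"type":"number"},"dz":{"type":"number"},"jaw":{"type":"number"}}}},"newtons":{"type":"number"}},"required":["rows"]}

```bash
mkdir -p pics; cat > h.py <<'E'
import numpy as np, cv2
from cell import r
def K(c): return np.array([[c["fx"],0,c["cx"]],[0,c["fy"],c["cy"]],[0,0,1.]])
def ray(c,p):
    u=cv2.undistortPoints(np.array([[p]],float),K(c),np.array(c["dist"],float))[0,0]
    T=np.array(c["camera_from_world"]);R=T[:3,:3]
    return -R.T@T[:3,3], R.T@np.array([u[0],u[1],1])
def onz(c,p,z):
    o,d=ray(c,p); return o+d*(z-o[2])/d[2]
def tri(c1,p1,c2,p2):
    o,d=ray(c1,p1);q,e=ray(c2,p2)
    s=np.linalg.lstsq(np.c_[d,-e],q-o,rcond=None)[0]
    a,b=o+d*s[0],q+e*s[1]; return (a+b)/2,np.linalg.norm(a-b)
def proj(c,P):
    T=np.array(c["camera_from_world"])
    return cv2.projectPoints(np.array(P,float).reshape(-1,1,3),cv2.Rodrigues(T[:3,:3])[0],T[:3,3],K(c),np.array(c["dist"],float))[0][:,0]
def save(c,n): cv2.imwrite("pics/"+n,c["pixels"][:,:,::-1])
E
python3 - <<'E'
from h import *
np.set_printoptions(precision=4,suppress=True)
print(r.sense())
for n in("side","top"):
    c=r.read_camera(n);save(c,n+"0.png");o,_=ray(c,(320,240));print(n,o,ray(c,(320,240))[1])
    for l in("middle_cell_mid","thin_cell_mid","fat_cell_mid","gauge_step"):
        for d in r.trace(n,l):
            ys,xs=np.nonzero(d["mask"]);print(n,l,round(d["score"],2),np.round(d["point"],1),xs.min(),xs.max(),ys.min(),ys.max(),len(xs))
E
```

```text
{'time': 0.0, 'joint_pos': array([-0.9624,  0.3855,  0.0066, -0.0005, -1.194 , -0.2586]), 'dq': array([ 0.0006,  0.0024, -0.0009, -0.0011,  0.0006,  0.0016]), 'tau': array([  0.0011, -39.0665,  18.7409,   4.2197,   0.0112,  -0.0002]), 'tcp_pos': array([ 0.2141, -0.5869,  0.4037]), 'ee_rot': array([-0.1739,  0.9848,  0.0011, -0.0002]), 'contact_force': array([ 0.2313, -0.1834, -0.2727]), 'torque': array([0.0219, 0.0131, 0.0592]), 'opening': 0.08682832759661725}
side [ 0.2485 -0.2347  0.5677] [ 0.4387  0.4628 -0.7706]
side middle_cell_mid 0.72 [341.8 207.4] 335 350 192 228 525
side middle_cell_mid 0.66 [270.3 207.3] 260 278 191 228 593
side middle_cell_mid 0.65 [267.7 178.2] 261 277 162 193 389
side middle_cell_mid 0.62 [308.4 194.5] 301 315 177 213 511
side thin_cell_mid 0.72 [281.3 270.5] 273 286 254 287 360
side fat_cell_mid 0.63 [216.9 195.6] 207 231 177 216 697
side gauge_step 0.89 [440.8 344.2] 353 523 268 427 11553
top [0.4619 0.087  0.774 ] [ 0.1067 -0.01   -0.9943]
top middle_cell_mid 0.73 [303.1 188.7] 295 310 181 203 287
top middle_cell_mid 0.72 [217.6 214.6] 204 227 205 225 336
top middle_cell_mid 0.56 [262.1 203.4] 254 272 191 212 319
top middle_cell_mid 0.55 [251.9 242.9] 240 261 234 254 328
top thin_cell_mid 0.57 [317.6 288.3] 312 322 283 293 90
top fat_cell_mid 0.76 [198.8 268.2] 184 211 260 279 424
top gauge_step 0.58 [445.9 234.2] 379 515 200 267 7870
```

View pics/side0.png

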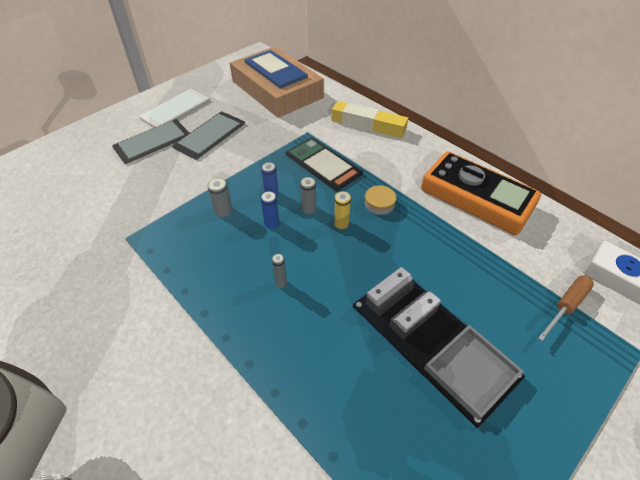

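View pics/top0.png

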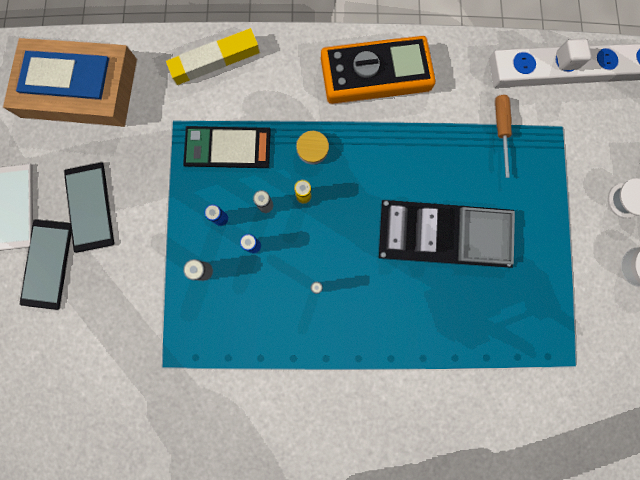

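Side view: grey middle-sized cell at (308,195); blue cells at (268,178) and (270,208), yellow at (342,207), fat at (218,196), thin at (280,270), gauge at (400,300), tray at (475,370). Top view: grey middle cell at (262,200), fat at (195,269), thin at (317,287), gauge block tops at (397,228) and (428,230), tray at (487,236).

```bash
python3 - <<'E'
from h import *
np.set_printoptions(precision=4,suppress=True)
C={n:r.read_camera(n) for n in("side","top")}
def crop(n,x,y,w,h,s): return cv2.resize(C[n]["pixels"][y:y+h,x:x+w],None,fx=s,fy=s,interpolation=cv2.INTER_CUBIC)
a=np.hstack([crop("side",350,255,100,75,4),crop("top",375,190,100,75,4)])
b=np.hstack([crop("side",280,160,80,60,5),crop("top",230,170,80,60,5)])
cv2.imwrite("pics/crops.png",np.vstack([a,b])[:,:,::-1])
# pale tops
def pale(n,x0,x1,y0,y1,th=150):
    p=C[n]["pixels"][y0:y1,x0:x1].astype(int); m=(p.min(2)>th); ys,xs=np.nonzero(m)
    return np.array([xs.mean()+x0,ys.mean()+y0]),(xs.max()-xs.min()+1,ys.max()-ys.min()+1,len(xs))
B={"mid":((298,318,174,190),(252,273,190,210)),"fat":((207,231,176,192),(183,206,259,280)),"thin":((271,288,252,264),(310,324,281,295))}
for k,(s,t) in B.items():
    ps,i=pale("side",*s);pt,j=pale("top",*t);print(k,ps,i,pt,j,tri(C["side"],ps,C["top"],pt),onz(C["top"],pt,.065),onz(C["side"],ps,.065))
E
```

```text
mid [307.4321 181.5185] (np.int64(13), np.int64(10), 81) [260.7664 197.7226] (np.int64(14), np.int64(14), 137) (array([0.6048, 0.1728, 0.0676]), np.float64(0.002377909141107499)) [0.6044 0.1738 0.065 ] [0.6077 0.1743 0.065 ]
fat [215.823  181.7654] (np.int64(23), np.int64(14), 243) [193.2198 269.1868] (np.int64(19), np.int64(19), 273) (array([0.4911, 0.2739, 0.0733]), np.float64(0.0013359880913772684)) [0.4909 0.2765 0.065 ] [0.4957 0.282  0.065 ]
thin [277.6061 257.5758] (np.int64(10), np.int64(8), 66) [316.2329 287.0822] (np.int64(10), np.int64(9), 73) (array([0.4657, 0.0847, 0.0676]), np.float64(0.002044056145319968)) [0.4649 0.0852 0.065 ] [0.4677 0.0858 0.065 ]
```

View pics/crops.png

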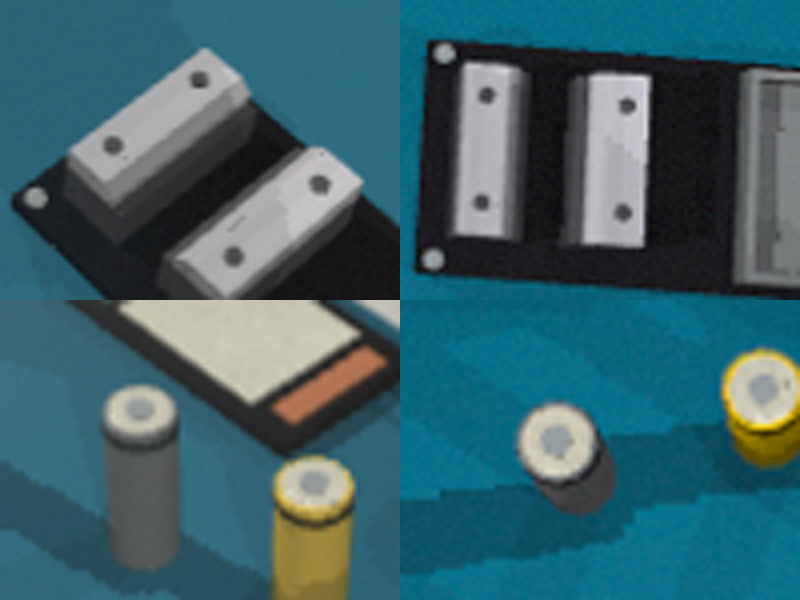

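Crop view: the two block tops of the gauge carry four dark screw holes (side at about (378,291), (400,275), (408,319), (430,301); top at (397,214), (395,241), (432,216), (431,243)), and the middle cell shows its pale top with the grey body. I'll triangulate the holes.

```bash
python3 - <<'E'
from h import *
np.set_printoptions(precision=4,suppress=True)
C={n:r.read_camera(n) for n in("side","top")}
f=lambda l,o:[((u+.5)/4-.5+o[0],(v+.5)/4-.5+o[1]) for u,v in l]
S=f([(113,146),(200,79),(234,257),(320,184)],(350,255));T=f([(82,203),(87,95),(223,213),(227,105)],(375,190))
P=[]
for s,t in zip(S,T):
    p,e=tri(C["side"],s,C["top"],t);P.append(p);print(p,e,onz(C["top"],t,.044),onz(C["side"],s,.044))
P=np.array(P);c=P.mean(0);print("centre",c)
d=(P[1]+P[3]-P[0]-P[2]);e=P[0]+P[1]-P[2]-P[3]
print("yaw",np.arctan2(d[1],d[0]),np.arctan2(-e[0],e[1]))
# tray corners and floor via traces/ pale screws
p=[onz(C["top"],q,c[2]-.026+.010) for q in ((461,208),(515,209.5),(513,265.5),(458.5,262))];print(np.array(p),np.mean(p,0))
y=np.mean([np.arctan2(d[1],d[0]),np.arctan2(-e[0],e[1])]);print("tray pred",c[:2]+.13*np.array([np.sin(y),-np.cos(y)]))
E
```

```text
[ 0.5418 -0.0429  0.0406] 0.0023336945822429503 [ 0.5406 -0.0416  0.044 ] [ 0.541  -0.0448  0.044 ]
[ 0.5863 -0.0457  0.0409] 0.002781070068974709 [ 0.5847 -0.0442  0.044 ] [ 0.5855 -0.0476  0.044 ]
[ 0.5383 -0.101   0.0399] 0.0025354385153881936 [ 0.5369 -0.099   0.044 ] [ 0.5371 -0.1027  0.044 ]
[ 0.5828 -0.1036  0.0399] 0.0024532848637119097 [ 0.5812 -0.1017  0.044 ] [ 0.5812 -0.1054  0.044 ]
centre [ 0.5623 -0.0733  0.0403]
yaw -0.061028350571330256 -0.0610744539227684
[[ 0.5983 -0.1577  0.0243]
 [ 0.5969 -0.2516  0.0243]
 [ 0.5018 -0.2439  0.0243]
 [ 0.5073 -0.1507  0.0243]] [ 0.5511 -0.201   0.0243]
tray pred [ 0.5544 -0.2031]
```

Call:
apply_moves --rows '[{"dx": 24.4, "dy": 47.5, "dz": -5, "az": 0.125, "jaw": 0.2}, {"dx": 24.4, "dy": 47.5, "dz": -5, "az": 0.125, "jaw": 0.2}, {"dx": 24.4, "dy": 47.5, "dz": -5, "az": 0.125, "jaw": 0.2}, {"dx": 24.4, "dy": 47.5, "dz": -5, "az": 0.125, "jaw": 0.2}, {"dx": 24.4, "dy": 47.5, "dz": -5, "az": 0.125, "jaw": 0.2}, {"dx": 24.4, "dy": 47.5, "dz": -5, "az": 0.125, "jaw": 0.2}, {"dx": 24.4, "dy": 47.5, "dz": -5, "az": 0.125, "jaw": 0.2}, {"dx": 24.4, "dy": 47.5, "dz": -5, "az": 0.125, "jaw": 0.2}]' --newtons 15

```text
schema error: expected keys ax, ay, az, dx, dy, dz, jaw
```

Call:
apply_moves --rows '[{"dx": 24.4, "dy": 47.5, "dz": -5, "az": 0.125, "jaw": 0.2}, {"dx": 24.4, "dy": 47.5, "dz": -5, "az": 0.125, "jaw": 0.2}, {"dx": 24.4, "dy": 47.5, "dz": -5, "az": 0.125, "jaw": 0.2}, {"dx": 24.4, "dy": 47.5, "dz": -5, "az": 0.125, "jaw": 0.2}, {"dx": 24.4, "dy": 47.5, "dz": -5, "az": 0.125, "jaw": 0.2}, {"dx": 24.4, "dy": 47.5, "dz": -5, "az": 0.125, "jaw": 0.2}, {"dx": 24.4, "dy": 47.5, "dz": -5, "az": 0.125, "jaw": 0.2}, {"dx": 24.4, "dy": 47.5, "dz": -5, "az": 0.125, "jaw": 0.2}]'

```text
schema error: expected keys ax, ay, az, dx, dy, dz, jaw
```

Call:
apply_moves --rows '[{"jaw": 0.2}, {"jaw": 0.2}]'

```text
schema error: expected keys ax, ay, az, dx, dy, dz, jaw
```

All seven keys are needed in each row.

Call:
apply_moves --rows '[{"ax": 0, "ay": 0, "az": 0.125, "dx": 24.4, "dy": 47.5, "dz": -5, "jaw": 0.2}, {"ax": 0, "ay": 0, "az": 0.125, "dx": 24.4, "dy": 47.5, "dz": -5, "jaw": 0.2}, {"ax": 0, "ay": 0, "az": 0.125, "dx": 24.4, "dy": 47.5, "dz": -5, "jaw": 0.2}, {"ax": 0, "ay": 0, "az": 0.125, "dx": 24.4, "dy": 47.5, "dz": -5, "jaw": 0.2}, {"ax": 0, "ay": 0, "az": 0.125, "dx": 24.4, "dy": 47.5, "dz": -5, "jaw": 0.2}, {"ax": 0, "ay": 0, "az": 0.125, "dx": 24.4, "dy": 47.5, "dz": -5, "jaw": 0.2}, {"ax": 0, "ay": 0, "az": 0.125, "dx": 24.4, "dy": 47.5, "dz": -5, "jaw": 0.2}, {"ax": 0, "ay": 0, "az": 0.125, "dx": 24.4, "dy": 47.5, "dz": -5, "jaw": 0.2}]' --newtons 15

```text
time: 1.7
tcp_pos: [0.41, -0.2055, 0.3651]
ee_rot: [-0.626, 0.779, -0.001, 0.0]
contact_force: [0.5, -0.8, 0.5]
opening: 0.0521
```

Call:
apply_moves --rows '[{"ax": 0, "ay": 0, "az": 0.125, "dx": 24.4, "dy": 47.5, "dz": -5, "jaw": 0.2}, {"ax": 0, "ay": 0, "az": 0.125, "dx": 24.4, "dy": 47.5, "dz": -5, "jaw": 0.2}, {"ax": 0, "ay": 0, "az": 0.125, "dx": 24.4, "dy": 47.5, "dz": -5, "jaw": 0.2}, {"ax": 0, "ay": 0, "az": 0.125, "dx": 24.4, "dy": 47.5, "dz": -5, "jaw": 0.2}, {"ax": 0, "ay": 0, "az": 0.125, "dx": 24.4, "dy": 47.5, "dz": -5, "jaw": 0.2}, {"ax": 0, "ay": 0, "az": 0.125, "dx": 24.4, "dy": 47.5, "dz": -5, "jaw": 0.2}, {"ax": 0, "ay": 0, "az": 0.125, "dx": 24.4, "dy": 47.5, "dz": -5, "jaw": 0.2}, {"ax": 0, "ay": 0, "az": 0.125, "dx": 24.4, "dy": 47.5, "dz": -5, "jaw": 0.2}]'

```text
time: 2.7
tcp_pos: [0.6053, 0.1746, 0.3247]
ee_rot: [0.924, -0.384, 0.0, -0.0]
contact_force: [0.7, 0.5, 0.5]
opening: 0.0522
```

```bash
python3 - <<'E'
from h import *
c=r.read_camera("side");t=r.read_camera("top");s=r.sense();print(s["tcp_pos"],s["ee_rot"],s["joint_pos"])
p=cv2.resize(c["pixels"][60:300,160:480],None,fx=2.4,fy=2.4);q=cv2.resize(t["pixels"][100:320,120:440],None,fx=1,fy=1)
cv2.imwrite("pics/above.png",p[:,:,::-1])
E
```

```text
[0.60628217 0.17701988 0.32347265] [ 9.23699895e-01 -3.83116498e-01  3.97109317e-04 -3.08942498e-04] [ 5.39924023e-01  4.59494623e-01 -8.70215210e-02  3.16532734e-04
 -1.02331092e+00  2.44371813e-01]
```

View pics/above.png

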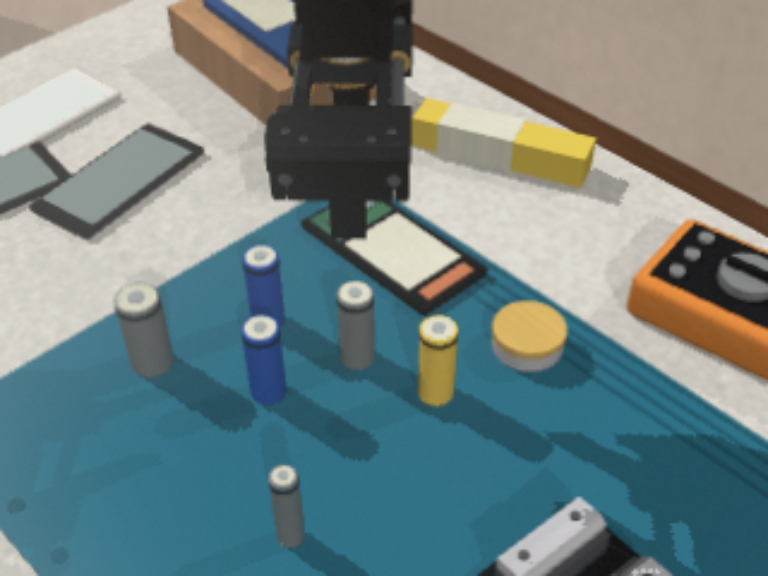

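The view shows the front finger at crop (348,235), directly above the grey middle cell at (356,295). The jaws lie on the diagonal, clear of the blue and yellow cells. I'm descending now.

Call:
apply_moves --rows '[{"ax": 0, "ay": 0, "az": 0, "dx": -1, "dy": -4, "dz": -25, "jaw": 0.2}, {"ax": 0, "ay": 0, "az": 0, "dx": 0, "dy": 0, "dz": -25, "jaw": 0.2}, {"ax": 0, "ay": 0, "az": 0, "dx": 0, "dy": 0, "dz": -20, "jaw": 0.2}, {"ax": 0, "ay": 0, "az": 0, "dx": 0, "dy": 0, "dz": -20, "jaw": 0.2}, {"ax": 0, "ay": 0, "az": 0, "dx": 0, "dy": 0, "dz": -15, "jaw": 0.2}, {"ax": 0, "ay": 0, "az": 0, "dx": 0, "dy": 0, "dz": -11, "jaw": 0.2}, {"ax": 0, "ay": 0, "az": 0, "dx": 0, "dy": 0, "dz": 0, "jaw": 0.2}, {"ax": 0, "ay": 0, "az": 0, "dx": 0, "dy": 0, "dz": 0, "jaw": 0.2}]'

```text
time: 3.8
tcp_pos: [0.6039, 0.169, 0.2094]
ee_rot: [0.923, -0.386, 0.0, -0.0]
contact_force: [0.2, 0.5, 0.1]
opening: 0.0521
```

Call:
apply_moves --rows '[{"ax": 0, "ay": 0, "az": 0, "dx": 0, "dy": 0, "dz": 0, "jaw": -0.2}, {"ax": 0, "ay": 0, "az": 0, "dx": 0, "dy": 0, "dz": 0, "jaw": -0.6}, {"ax": 0, "ay": 0, "az": 0, "dx": 0, "dy": 0, "dz": 0, "jaw": -0.6}, {"ax": 0, "ay": 0, "az": 0, "dx": 0, "dy": 0, "dz": 0, "jaw": -0.6}, {"ax": 0, "ay": 0, "az": 0, "dx": 0, "dy": 0, "dz": 0, "jaw": -0.6}, {"ax": 0, "ay": 0, "az": 0, "dx": 0, "dy": 0, "dz": 0, "jaw": -0.6}]'

```text
time: 4.55
tcp_pos: [0.6038, 0.1691, 0.2091]
ee_rot: [0.923, -0.386, 0.0, -0.0]
contact_force: [0.5, 0.4, 1.2]
opening: 0.0256
```

```bash
python3 - <<'E'
from h import *
c=r.read_camera("side");s=r.sense();print(s["tcp_pos"],s["opening"],s["contact_force"])
cv2.imwrite("pics/grip.png",cv2.resize(c["pixels"][120:260,200:400],None,fx=3,fy=3)[:,:,::-1])
E
```

```text
[0.60384602 0.16903132 0.20907876] 0.025283162560001467 [-0.02940412  0.65460236  1.63263747]
```

View pics/grip.png

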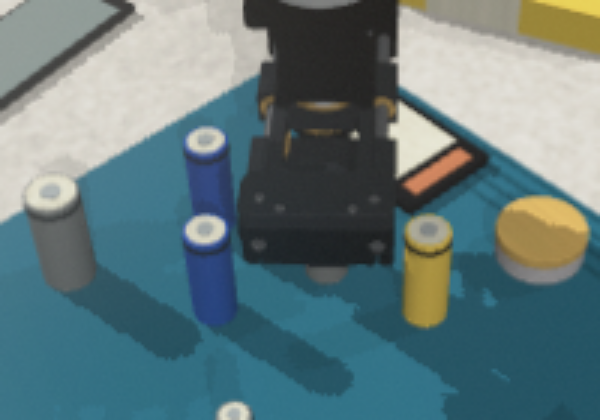

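The grip shows on the grey cell at crop (325,270), with the blue and yellow neighbours still standing. The opening is 25.5 mm, which matches the middle cell. Next: lift and carry it to the gauge.

Call:
apply_moves --rows '[{"ax": 0, "ay": 0, "az": 0, "dx": 0, "dy": 0, "dz": 10, "jaw": -0.6}, {"ax": 0, "ay": 0, "az": 0, "dx": 0, "dy": 0, "dz": 25, "jaw": -0.6}, {"ax": 0, "ay": 0, "az": 0, "dx": 0, "dy": 0, "dz": 35, "jaw": -0.6}, {"ax": 0, "ay": 0, "az": 0, "dx": 0, "dy": 0, "dz": 25, "jaw": -0.6}, {"ax": 0, "ay": 0, "az": 0, "dx": -3, "dy": -15, "dz": 5, "jaw": -0.6}, {"ax": 0, "ay": 0, "az": 0, "dx": -5, "dy": -30, "dz": 0, "jaw": -0.6}, {"ax": 0, "ay": 0, "az": 0, "dx": -7, "dy": -40, "dz": 0, "jaw": -0.6}, {"ax": 0, "ay": 0, "az": 0, "dx": -7, "dy": -40, "dz": 0, "jaw": -0.6}]'

```text
time: 5.6
tcp_pos: [0.5803, 0.0419, 0.3073]
ee_rot: [0.923, -0.386, -0.001, 0.001]
contact_force: [0.4, -1.2, -1.2]
opening: 0.0252
```

Call:
apply_moves --rows '[{"ax": 0, "ay": 0, "az": 0, "dx": -7, "dy": -40, "dz": 0, "jaw": -0.6}, {"ax": 0, "ay": 0, "az": 0, "dx": -6, "dy": -37, "dz": 0, "jaw": -0.6}, {"ax": 0, "ay": 0, "az": 0, "dx": -4, "dy": -25, "dz": -15, "jaw": -0.6}, {"ax": 0, "ay": 0, "az": 0, "dx": -2, "dy": -15, "dz": -20, "jaw": -0.6}, {"ax": 0, "ay": 0, "az": 0, "dx": 0, "dy": 0, "dz": -5, "jaw": -0.6}, {"ax": 0, "ay": 0, "az": 0, "dx": 0, "dy": 0, "dz": 0, "jaw": -0.6}, {"ax": 0, "ay": 0, "az": 0, "dx": 0, "dy": 0, "dz": 0, "jaw": -0.6}]'

```text
time: 6.48
tcp_pos: [0.5629, -0.0726, 0.2693]
ee_rot: [0.923, -0.385, 0.001, -0.0]
contact_force: [0.2, -0.3, -0.7]
opening: 0.0256
```

```bash
python3 - <<'E'
from h import *
c=r.read_camera("side");s=r.sense();print(s["tcp_pos"],s["opening"],s["contact_force"])
print("slot centre px",proj(c,[(.5623,-.0733,.0403)]),"pred cell bottom", proj(c,[s["tcp_pos"]-[0,0,.2077]]))
cv2.imwrite("pics/ag.png",cv2.resize(c["pixels"][190:340,320:520],None,fx=4,fy=4,interpolation=cv2.INTER_CUBIC)[:,:,::-1])
for d in r.trace("side","middle_cell_mid"):
    ys,xs=np.nonzero(d["mask"]);print(round(d["score"],2),d["point"],xs.min(),xs.max(),ys.min(),ys.max())
E
```

```text
[ 0.56290566 -0.07250873  0.26943473] 0.025671735505985085 [ 0.41745829 -0.93171735 -0.70279086]
slot centre px [[402.7688767  295.98432676]] pred cell bottom [[404.82165636 286.9840379 ]]
0.95 [269.2, 178.1] 261 278 162 193
0.87 [340.0, 208.0] 334 350 191 227
0.71 [267.9, 210.9] 261 278 191 227
```

View pics/ag.png

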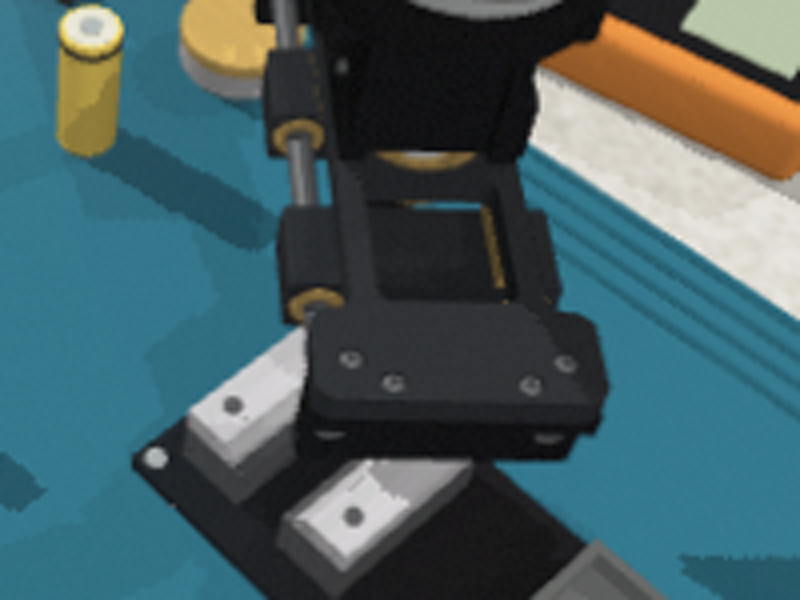

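The view shows the finger hiding the cell above the slot; the slot mouth runs near crop (330,430). I'll turn the wrist so that the side camera can see the held cell.

Call:
apply_moves --rows '[{"ax": 0, "ay": 0, "az": -0.17, "dx": 0, "dy": 0, "dz": 0, "jaw": -0.6}, {"ax": 0, "ay": 0, "az": -0.17, "dx": 0, "dy": 0, "dz": 0, "jaw": -0.6}, {"ax": 0, "ay": 0, "az": -0.17, "dx": 0, "dy": 0, "dz": 0, "jaw": -0.6}, {"ax": 0, "ay": 0, "az": -0.17, "dx": 0, "dy": 0, "dz": 0, "jaw": -0.6}, {"ax": 0, "ay": 0, "az": -0.17, "dx": 0, "dy": 0, "dz": 0, "jaw": -0.6}, {"ax": 0, "ay": 0, "az": -0.17, "dx": 0, "dy": 0, "dz": 0, "jaw": -0.6}, {"ax": 0, "ay": 0, "az": -0.17, "dx": 0, "dy": 0, "dz": 0, "jaw": -0.6}, {"ax": 0, "ay": 0, "az": -0.17, "dx": 0, "dy": 0, "dz": 0, "jaw": -0.6}]'

```text
time: 7.58
tcp_pos: [0.5628, -0.0726, 0.2693]
ee_rot: [-0.473, 0.881, -0.0, 0.001]
contact_force: [-0.1, -0.7, -0.3]
opening: 0.0255
```

Call:
apply_moves --rows '[{"ax": 0, "ay": 0, "az": -0.17, "dx": 0, "dy": 0, "dz": 0, "jaw": -0.6}, {"ax": 0, "ay": 0, "az": 0, "dx": 0, "dy": 0, "dz": 0, "jaw": -0.6}, {"ax": 0, "ay": 0, "az": 0, "dx": 0, "dy": 0, "dz": 0, "jaw": -0.6}]'

```text
time: 7.95
tcp_pos: [0.5627, -0.0729, 0.269]
ee_rot: [-0.4, 0.917, -0.0, 0.0]
contact_force: [-0.3, -0.5, -0.4]
opening: 0.0256
```

```bash
python3 - <<'E'
from h import *
c=r.read_camera("side");s=r.sense();print(s["tcp_pos"],s["ee_rot"],s["opening"],s["joint_pos"])
im=cv2.resize(c["pixels"][190:340,320:520],None,fx=4,fy=4,interpolation=cv2.INTER_CUBIC)[:,:,::-1].copy()
b=s["tcp_pos"]-[0,0,.2077]; a=np.linspace(0,6.28,40)
q=proj(c,b+.013*np.c_[np.cos(a),np.sin(a),0*a])
for p in q: cv2.circle(im,tuple(int(v) for v in (p-[320,190])*4+2),1,(0,0,255),-1)
cv2.imwrite("pics/ag2.png",im)
for d in r.trace("side","middle_cell_mid"):
    ys,xs=np.nonzero(d["mask"]);print(round(d["score"],2),d["point"],xs.min(),xs.max(),ys.min(),ys.max())
E
```

```text
[ 0.56267413 -0.07293718  0.26894604] [-3.99557774e-01  9.16707993e-01 -5.47660630e-05  1.95682796e-04] 0.025551789693661828 [ 1.56602203e-01  4.21966117e-01 -3.12681005e-01  1.01116420e-05
 -8.35742869e-01 -9.05336514e-01]
0.96 [269.8, 176.3] 261 278 162 194
0.69 [337.8, 205.1] 334 350 191 227
0.63 [410.9, 276.2] 399 422 260 292
0.55 [271.1, 208.1] 261 278 192 227
```

View pics/ag2.png

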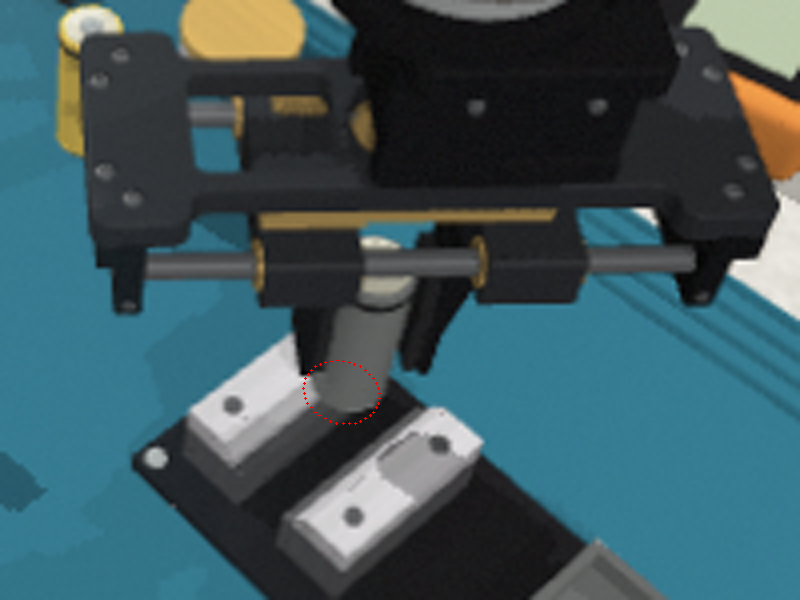

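The held cell shows between the fingers above the slot, its bottom at about crop (350,405); the predicted rim (red) is centred at (341,392). I'll zoom in to settle the difference.

```bash
python3 - <<'E'
from h import *
c=r.read_camera("side")
g=c["pixels"][255:305,385:430].astype(float); g=np.clip(g*1.7,0,255).astype(np.uint8)
im=cv2.resize(g,None,fx=12,fy=12,interpolation=cv2.INTER_NEAREST)[:,:,::-1].copy()
cv2.imwrite("pics/zoom.png",im); print(c["fx"])
g=c["pixels"][255:305,385:430].mean(2).astype(int)
for y in (275,280,284,287,290,292,294): print(y,g[y-255,8:40])
E
```

```text
437.35509017071377
275 [120  20  16  17  20  22  27  33  33  47  70  80  83  86  87  91  93  94
  95  97  97  96  96  94  93  90  61  26  16  23  30  29]
280 [170  88  20  22  23  25  33  32  51  74  83  85  87  90  93  93  95  97
  96  96  96  95  94  93  86  99  82  43  27  31  28  20]
284 [218 197 160 161 139  92  92  89  87  82  85  88  89  92  95  96  95  95
  96  97  94  94  90  78  56  83  97  98  97 104 108 108]
287 [186 172 171 172 154 110  93  89  89  89  89  89  92  95  96  96  98  97
  95  95  93  92  81  51  29  30  32  34  53  87  98 105]
290 [174 173 174 168 149 125  90  77  87  92  91  92  94  95  96  95  96  95
  96  94  93  66  28  22  23  21  28  31  32  30  30  45]
292 [171 154 131 104  72  71  70  70  68  63  69  81  95  99  96  97  96  77
  59  42  20  23  22  24  21  24  22  24  24  33  66  85]
294 [125  92  70  71  70  68  64  61  62  62  60  56  53  44  30  22  25  22
  22  24  21  23  22  24  23  20  25  52  81  88  94 135]
```

View pics/zoom.png

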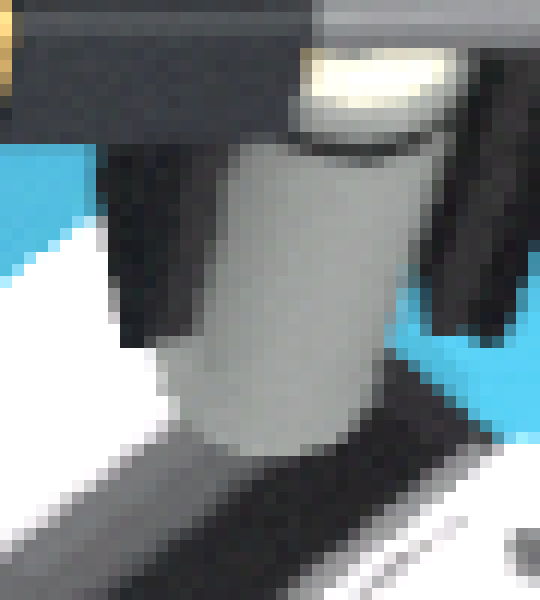

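The zoom shows the cell's lower rim at full-image (408,293), about 3 px beyond the prediction. That means the cell sits some 3–4 mm off the grasp point along (+x,+y), which agrees with the 4 mm shortfall of the TCP in y at the grasp. I'll correct by (-3,-3) mm and creep down.

Call:
apply_moves --rows '[{"ax": 0, "ay": 0, "az": 0, "dx": -3, "dy": -3, "dz": 0, "jaw": -0.6}, {"ax": 0, "ay": 0, "az": 0, "dx": 0, "dy": 0, "dz": -7, "jaw": -0.6}, {"ax": 0, "ay": 0, "az": 0, "dx": 0, "dy": 0, "dz": -6, "jaw": -0.6}, {"ax": 0, "ay": 0, "az": 0, "dx": 0, "dy": 0, "dz": -4, "jaw": -0.6}, {"ax": 0, "ay": 0, "az": 0, "dx": 0, "dy": 0, "dz": -3, "jaw": -0.6}, {"ax": 0, "ay": 0, "az": 0, "dx": 0, "dy": 0, "dz": -3, "jaw": -0.6}, {"ax": 0, "ay": 0, "az": 0, "dx": 0, "dy": 0, "dz": 0, "jaw": -0.6}]'

```text
time: 8.98
tcp_pos: [0.5596, -0.0761, 0.2455]
ee_rot: [-0.399, 0.917, 0.0, -0.0]
contact_force: [-0.4, -1.5, -1.8]
opening: 0.0258
```

Call:
apply_moves --rows '[{"ax": 0, "ay": 0, "az": 0, "dx": 0, "dy": 0, "dz": -2, "jaw": -0.6}, {"ax": 0, "ay": 0, "az": 0, "dx": 0, "dy": 0, "dz": -1, "jaw": -0.6}, {"ax": 0, "ay": 0, "az": 0, "dx": 0, "dy": 0, "dz": -1, "jaw": -0.6}, {"ax": 0, "ay": 0, "az": 0, "dx": 0, "dy": 0, "dz": 0, "jaw": -0.6}]'

```text
time: 9.48
tcp_pos: [0.5596, -0.0761, 0.2417]
ee_rot: [-0.398, 0.917, 0.0, -0.0]
contact_force: [0.5, -0.4, -0.4]
opening: 0.0252
```

Call:
apply_moves --rows '[{"ax": 0, "ay": 0, "az": 0, "dx": 0, "dy": 0, "dz": -1, "jaw": -0.6}, {"ax": 0, "ay": 0, "az": 0, "dx": 0, "dy": 0, "dz": -1, "jaw": -0.6}, {"ax": 0, "ay": 0, "az": 0, "dx": 0, "dy": 0, "dz": 0, "jaw": -0.6}]'

```text
time: 9.85
tcp_pos: [0.5596, -0.0761, 0.2396]
ee_rot: [-0.399, 0.917, 0.0, -0.0]
contact_force: [-1.1, 0.8, -1.3]
opening: 0.0258
```

Call:
apply_moves --rows '[{"ax": 0, "ay": 0, "az": 0, "dx": 0, "dy": 0, "dz": -1, "jaw": -0.6}, {"ax": 0, "ay": 0, "az": 0, "dx": 0, "dy": 0, "dz": -1, "jaw": -0.6}, {"ax": 0, "ay": 0, "az": 0, "dx": 0, "dy": 0, "dz": 0, "jaw": -0.6}]'

```text
time: 10.22
tcp_pos: [0.5596, -0.0761, 0.2376]
ee_rot: [-0.398, 0.917, 0.0, -0.0]
contact_force: [0.1, -0.4, -1.1]
opening: 0.0259
```

Call:
apply_moves --rows '[{"ax": 0, "ay": 0, "az": 0, "dx": 0, "dy": 0, "dz": -1, "jaw": -0.6}, {"ax": 0, "ay": 0, "az": 0, "dx": 0, "dy": 0, "dz": 0, "jaw": -0.6}]'

```text
time: 10.48
tcp_pos: [0.5597, -0.0761, 0.237]
ee_rot: [-0.399, 0.917, -0.0, 0.0]
contact_force: [-0.0, 0.5, 1.2]
opening: 0.0256
```

Call:
apply_moves --rows '[{"ax": 0, "ay": 0, "az": 0, "dx": 0, "dy": 0, "dz": -1, "jaw": -0.6}, {"ax": 0, "ay": 0, "az": 0, "dx": 0, "dy": 0, "dz": 0, "jaw": -0.6}]'

```text
time: 10.72
tcp_pos: [0.5597, -0.076, 0.2369]
ee_rot: [-0.399, 0.917, -0.0, 0.0]
contact_force: [-2.0, 0.7, 7.1]
opening: 0.0258
```

Contact at TCP z = 0.237 m, which puts the underside at about 0.030 m — the measured step height, 10 mm under the block top. I'll ease the grip so the cell really rests on the step, and look.

Call:
apply_moves --rows '[{"ax": 0, "ay": 0, "az": 0, "dx": 0, "dy": 0, "dz": 1, "jaw": -0.6}, {"ax": 0, "ay": 0, "az": 0, "dx": 0, "dy": 0, "dz": 0, "jaw": -0.25}, {"ax": 0, "ay": 0, "az": 0, "dx": 0, "dy": 0, "dz": 0, "jaw": -0.25}, {"ax": 0, "ay": 0, "az": 0, "dx": 0, "dy": 0, "dz": 0, "jaw": -0.25}, {"ax": 0, "ay": 0, "az": 0, "dx": 0, "dy": 0, "dz": 0, "jaw": -0.25}]'

```text
time: 11.35
tcp_pos: [0.5596, -0.0761, 0.2366]
ee_rot: [-0.399, 0.917, 0.0, -0.0]
contact_force: [-0.0, 0.5, -0.1]
opening: 0.0324
```

```bash
python3 - <<'E'
from h import *
c=r.read_camera("side");s=r.sense();print(s["tcp_pos"],s["opening"],s["contact_force"])
cv2.imwrite("pics/ingauge.png",cv2.resize(c["pixels"][240:340,345:465],None,fx=6,fy=6,interpolation=cv2.INTER_CUBIC)[:,:,::-1])
print("bottom front pred",proj(c,[(.5623,-.0733,.0303),(.5623,-.0733,.0953)]))
E
```

```text
[ 0.55960495 -0.07612763  0.23665663] 0.03255121879685171 [-1.37458318 -0.35272072  0.06622469]
bottom front pred [[401.77173092 299.74956989]
 [408.70952662 273.46934858]]
```

View pics/ingauge.png

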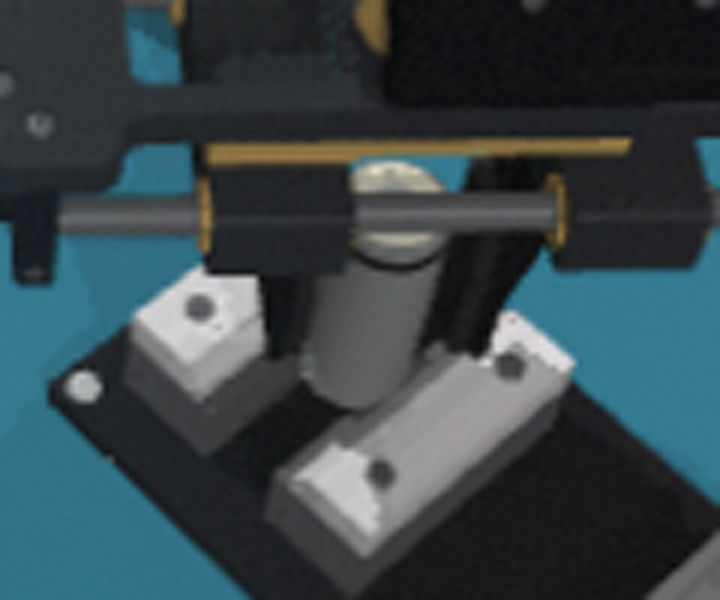

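The cell stands upright in the slot between the two jaws of the block at crop (360,350), its foot below the block tops, and the fingers are loosened. Regrip, lift out, carry to the tray.

Call:
apply_moves --rows '[{"ax": 0, "ay": 0, "az": 0, "dx": 0, "dy": 0, "dz": 0, "jaw": -0.6}, {"ax": 0, "ay": 0, "az": 0, "dx": 0, "dy": 0, "dz": 0, "jaw": -0.6}, {"ax": 0, "ay": 0, "az": 0, "dx": 0, "dy": 0, "dz": 0, "jaw": -0.6}, {"ax": 0, "ay": 0, "az": 0, "dx": 0, "dy": 0, "dz": 0, "jaw": -0.6}, {"ax": 0, "ay": 0, "az": 0, "dx": 0, "dy": 0, "dz": 6, "jaw": -0.6}, {"ax": 0, "ay": 0, "az": 0, "dx": 0, "dy": 0, "dz": 12, "jaw": -0.6}, {"ax": 0, "ay": 0, "az": 0, "dx": 0, "dy": 0, "dz": 20, "jaw": -0.6}, {"ax": 0, "ay": 0, "az": 0, "dx": 0, "dy": 0, "dz": 7, "jaw": -0.6}]'

```text
time: 12.4
tcp_pos: [0.56, -0.0761, 0.2837]
ee_rot: [-0.399, 0.917, -0.001, 0.002]
contact_force: [-0.5, 0.5, -1.0]
opening: 0.0254
```

Call:
apply_moves --rows '[{"ax": 0, "ay": 0, "az": 0, "dx": -1, "dy": -14, "dz": 0, "jaw": -0.6}, {"ax": 0, "ay": 0, "az": 0, "dx": -2, "dy": -30, "dz": 0, "jaw": -0.6}, {"ax": 0, "ay": 0, "az": 0, "dx": -3, "dy": -40, "dz": 0, "jaw": -0.6}, {"ax": 0, "ay": 0, "az": 0, "dx": -2, "dy": -30, "dz": 0, "jaw": -0.6}, {"ax": 0, "ay": 0, "az": 0, "dx": -1, "dy": -15, "dz": 0, "jaw": -0.6}, {"ax": 0, "ay": 0, "az": 0, "dx": 0, "dy": 0, "dz": -15, "jaw": -0.6}, {"ax": 0, "ay": 0, "az": 0, "dx": 0, "dy": 0, "dz": -15, "jaw": -0.6}, {"ax": 0, "ay": 0, "az": 0, "dx": 0, "dy": 0, "dz": 0, "jaw": -0.6}]'

```text
time: 13.4
tcp_pos: [0.55, -0.2041, 0.2494]
ee_rot: [-0.399, 0.917, 0.001, -0.002]
contact_force: [0.1, -0.3, -0.8]
opening: 0.026
```

```bash
python3 - <<'E'
from h import *
c=r.read_camera("side");s=r.sense();print(s["tcp_pos"],s["opening"],s["contact_force"])
cv2.imwrite("pics/tray.png",cv2.resize(c["pixels"][270:430,380:580],None,fx=4,fy=4,interpolation=cv2.INTER_CUBIC)[:,:,::-1])
E
```

```text
[ 0.5505397 -0.2042782  0.2505267] 0.025415957516376732 [-0.48042883 -0.3555792  -0.13970668]
```

View pics/tray.png

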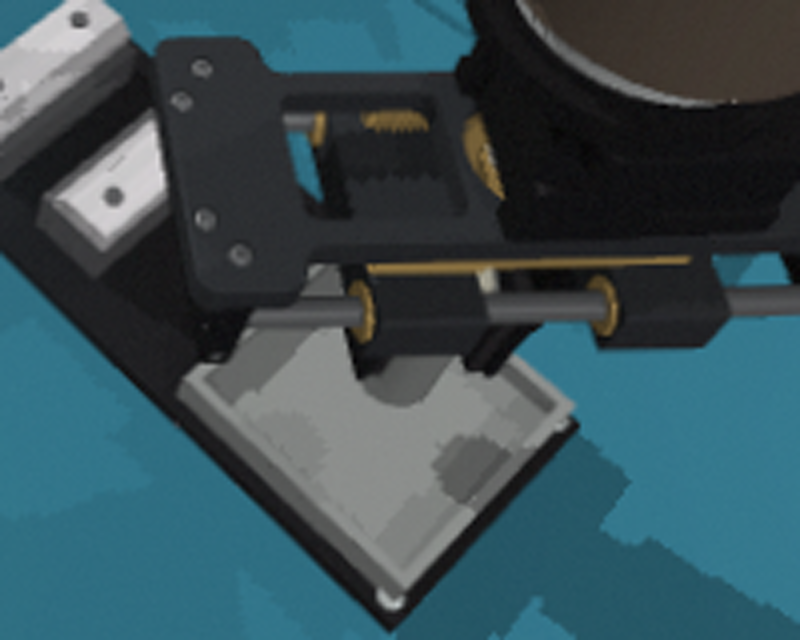

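The cell's foot at crop (400,395) hangs over the tray's inside, which has its corners at (190,385), (400,590) and (570,410). I'm lowering it.

Call:
apply_moves --rows '[{"ax": 0, "ay": 0, "az": 0, "dx": 0, "dy": 0, "dz": -8, "jaw": -0.6}, {"ax": 0, "ay": 0, "az": 0, "dx": 0, "dy": 0, "dz": -8, "jaw": -0.6}, {"ax": 0, "ay": 0, "az": 0, "dx": 0, "dy": 0, "dz": -5, "jaw": -0.6}, {"ax": 0, "ay": 0, "az": 0, "dx": 0, "dy": 0, "dz": -3, "jaw": -0.6}, {"ax": 0, "ay": 0, "az": 0, "dx": 0, "dy": 0, "dz": -1, "jaw": -0.6}, {"ax": 0, "ay": 0, "az": 0, "dx": 0, "dy": 0, "dz": 0, "jaw": -0.6}]'

```text
time: 14.2
tcp_pos: [0.5507, -0.2052, 0.2269]
ee_rot: [-0.398, 0.917, -0.0, 0.0]
contact_force: [-0.4, 0.3, -1.2]
opening: 0.0259
```

Call:
apply_moves --rows '[{"ax": 0, "ay": 0, "az": 0, "dx": 0, "dy": 0, "dz": -1, "jaw": -0.6}, {"ax": 0, "ay": 0, "az": 0, "dx": 0, "dy": 0, "dz": -1, "jaw": -0.6}, {"ax": 0, "ay": 0, "az": 0, "dx": 0, "dy": 0, "dz": 0, "jaw": -0.6}]'

```text
time: 14.58
tcp_pos: [0.5506, -0.2051, 0.2247]
ee_rot: [-0.398, 0.917, 0.0, -0.0]
contact_force: [-0.6, -0.5, -0.6]
opening: 0.0255
```

Call:
apply_moves --rows '[{"ax": 0, "ay": 0, "az": 0, "dx": 0, "dy": 0, "dz": -1, "jaw": -0.6}, {"ax": 0, "ay": 0, "az": 0, "dx": 0, "dy": 0, "dz": 0, "jaw": -0.6}, {"ax": 0, "ay": 0, "az": 0, "dx": 0, "dy": 0, "dz": 0, "jaw": -0.6}]'

```text
time: 14.95
tcp_pos: [0.5506, -0.2051, 0.2238]
ee_rot: [-0.399, 0.917, -0.0, 0.0]
contact_force: [-0.1, -0.1, -1.3]
opening: 0.0256
```

Call:
apply_moves --rows '[{"ax": 0, "ay": 0, "az": 0, "dx": 0, "dy": 0, "dz": -1, "jaw": -0.6}, {"ax": 0, "ay": 0, "az": 0, "dx": 0, "dy": 0, "dz": -1, "jaw": -0.6}, {"ax": 0, "ay": 0, "az": 0, "dx": 0, "dy": 0, "dz": 0, "jaw": -0.6}, {"ax": 0, "ay": 0, "az": 0, "dx": 0, "dy": 0, "dz": 0, "jaw": -0.6}]'

```text
time: 15.45
tcp_pos: [0.5506, -0.2052, 0.2217]
ee_rot: [-0.398, 0.917, 0.0, -0.0]
contact_force: [-0.5, 0.7, -0.2]
opening: 0.0259
```

Call:
apply_moves --rows '[{"ax": 0, "ay": 0, "az": 0, "dx": 0, "dy": 0, "dz": -1, "jaw": -0.6}, {"ax": 0, "ay": 0, "az": 0, "dx": 0, "dy": 0, "dz": 0, "jaw": -0.6}, {"ax": 0, "ay": 0, "az": 0, "dx": 0, "dy": 0, "dz": 0, "jaw": -0.6}]'

```text
time: 15.82
tcp_pos: [0.5506, -0.2051, 0.2208]
ee_rot: [-0.399, 0.917, -0.0, 0.0]
contact_force: [-0.1, -0.4, -1.0]
opening: 0.0257
```

Call:
apply_moves --rows '[{"ax": 0, "ay": 0, "az": 0, "dx": 0, "dy": 0, "dz": -1, "jaw": -0.6}, {"ax": 0, "ay": 0, "az": 0, "dx": 0, "dy": 0, "dz": 0, "jaw": -0.6}, {"ax": 0, "ay": 0, "az": 0, "dx": 0, "dy": 0, "dz": 0, "jaw": -0.6}]'

```text
time: 16.2
tcp_pos: [0.5506, -0.2051, 0.2207]
ee_rot: [-0.399, 0.917, -0.0, 0.0]
contact_force: [-1.7, 1.3, 5.1]
opening: 0.0257
```

Floor contact at TCP z = 0.2207 m, 16 mm under the step contact, as it should be. Release and withdraw.

Call:
apply_moves --rows '[{"ax": 0, "ay": 0, "az": 0, "dx": 0, "dy": 0, "dz": 1, "jaw": -0.6}, {"ax": 0, "ay": 0, "az": 0, "dx": 0, "dy": 0, "dz": 0, "jaw": 0.1}, {"ax": 0, "ay": 0, "az": 0, "dx": 0, "dy": 0, "dz": 0, "jaw": 0.1}, {"ax": 0, "ay": 0, "az": 0, "dx": 0, "dy": 0, "dz": 0, "jaw": 0.1}, {"ax": 0, "ay": 0, "az": 0, "dx": 0, "dy": 0, "dz": 15, "jaw": 0.1}, {"ax": 0, "ay": 0, "az": 0, "dx": 0, "dy": 0, "dz": 25, "jaw": 0.1}, {"ax": 0, "ay": 0, "az": 0, "dx": 0, "dy": 0, "dz": 30, "jaw": 0.1}, {"ax": 0, "ay": 0, "az": 0, "dx": 0, "dy": 0, "dz": 30, "jaw": 0.1}]'

```text
time: 17.2
tcp_pos: [0.5506, -0.2051, 0.3229]
ee_rot: [-0.399, 0.917, -0.0, 0.001]
contact_force: [-0.4, -0.0, -0.2]
opening: 0.048
```

Call:
apply_moves --rows '[{"ax": 0, "ay": 0, "az": 0, "dx": -15, "dy": -25, "dz": 20, "jaw": 0.1}, {"ax": 0, "ay": 0, "az": 0, "dx": -20, "dy": -40, "dz": 10, "jaw": 0.1}, {"ax": 0, "ay": 0, "az": 0, "dx": -20, "dy": -45, "dz": 0, "jaw": 0.1}, {"ax": 0, "ay": 0, "az": 0, "dx": -20, "dy": -45, "dz": 0, "jaw": 0.1}, {"ax": 0, "ay": 0, "az": 0, "dx": -10, "dy": -30, "dz": 0, "jaw": 0.1}, {"ax": 0, "ay": 0, "az": 0, "dx": 0, "dy": 0, "dz": 0, "jaw": 0.1}]'

```text
time: 17.95
tcp_pos: [0.4646, -0.3919, 0.3517]
ee_rot: [-0.397, 0.918, -0.001, 0.0]
contact_force: [-0.1, -0.1, -0.4]
opening: 0.0477
```

```bash
python3 - <<'E'
from h import *
c=r.read_camera("side");t=r.read_camera("top");s=r.sense();print(s["time"],s["tcp_pos"],s["opening"],s["contact_force"])
a=cv2.resize(c["pixels"],(480,360));b=cv2.resize(t["pixels"][170:410,160:585],None,fx=1.13,fy=1.13)[:230]
im=np.zeros((600,800,3),np.uint8);im[:360,:480]=a;im[362:592,:b.shape[1]]=b
z=cv2.resize(c["pixels"][300:420,410:530],None,fx=2.6,fy=2.6);im[:312,485:797]=z
cv2.imwrite("pics/final.png",im[:,:,::-1])
E
```

```text
18.05 [ 0.46541971 -0.39013453  0.35145222] 0.048084322252076046 [0.33004833 0.54374941 0.92867371]
```

View pics/final.png

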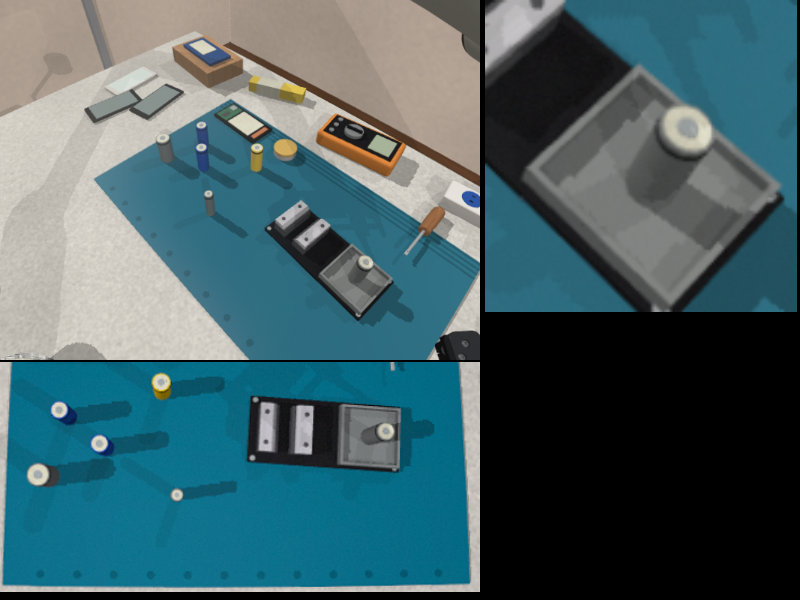

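The final picture shows the middle cell upright inside the tray, its foot near the centre (zoom (655,185), top-view (380,433)). The fat, thin, blue and yellow cells are where they were, and the arm is clear.

```bash
python3 -c "
from cell import r
print(r.hand_in())"
```

```text
the job is handed in; nothing more can be done
None
```

The grey 26 mm cell passed the gauge check and now stands upright in the tray. I handed the job in at about 18 s of the 51 s allowed.

- **Gauge check:** I lowered the cell upright into the slot. It stopped at an underside height of about 30 mm, which matches the measured step. I loosened the grip so it rested there freely, then gripped it again and lifted it out.
- **Tray:** The cell touched the tray floor 16 mm below the step contact, as the description says it should.
- **Last look:** The final pictures show the cell upright inside the tray. The fat, thin, blue and yellow cells look unmoved, and the arm is clear of everything.
- **Forces:** The highest contact force I read was about 7 N, well under the 40 N limit.

Two measurements disagreed slightly:
- **Camera views:** The two views missed each other by about 2.4 mm.
- **Grip offset:** The gripped cell sat about 3–4 mm off the grasp point. I corrected for this before lowering it into the slot.

The fat cell's measured top height (73 mm) was also too high for a 65 mm cell, but I did not use that value.

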